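# Hold the stop collar on the spindle's set-screw flat

## Robot

A 6-joint arm with a two-finger parallel gripper is mounted at the origin on the work surface. World frame = base frame: x ahead of the robot, y to its left, z up, the work surface at z = 0. Lengths are in m, angles in degrees, forces in N, time in s.
With the tool pointing down it reaches from about 0.4 to 0.825 m from the base axis. Payload 7 kg.
Tool frame: the origin (TCP) lies midway between the tips of the shut fingers; the grasp point (between the pads) lies 19 mm behind it (r.grip_point_offset is the z of the grasp point in the tool frame, in m); z points along the fingers, y is the line along which they close (so a half turn about z gives the same grasp; the last joint's range is limited). The gripper opens to 88 mm and grips with 3 to 60 N. Pads are 19 mm wide; open, the fingers measure 130 mm over their backs; the gripper's body (78 mm by 193 mm) begins 47 mm behind the grasp point.
Start: joints at [80.621, 20.546, 0.682, 0, -70.136, -16.507], TCP at [0.295, 0.607, 0.227] pointing down, gripper open.
Joint ranges: [-176.03, 176.03], [-82.01, 121.73], [-58.28, 71.71], [-173.87, 95.51], [-174.79, -0.11], [-173.66, 173.66]. Speed limits (degrees/s): [136.94, 136.94, 172.46, 180, 180, 180].

## Interface

Orientations are given as [roll, pitch, yaw] about the fixed x, y, z axes, in that order (R = Rz(yaw) Ry(pitch) Rx(roll)).
In Python, from plant import r, viewer, recognise, outline_of, pinpoint gives the robot as it stands.
- The arm moves only by the tool move_arm, never from a script. Its argument "targets" is a list of rows, each a list of 2 entries, a list of its own where there are three numbers: the shift along the tool's x, y, z in cm, then the turn, a rotation vector about the tool's x, y, z in rad. A call has 1 to 5 rows; each row is the pose to reach, as a shift and turn from the pose commanded when the call began, along the tool's axes at that moment; what a row does not reach only later rows make up. A row lasts 1/8 s, in which the tool goes at most 62.5 mm and 10.7 degrees, less where a joint would pass 70% of its speed; a pose out of reach is approached as far as the arm can. A call with a gripper value outside its range is refused whole. "jaw" is the finger opening in cm, from 0 to 8.76, set as the call begins (left out, the last holds). The fingers move at their own pace and stop on an object; "squeeze" is the grip in N (left out, the last holds). Time passes only in rows, so rows that repeat a pose let the fingers close. It gives the time, the measured TCP pose, the force, the opening and the grip force at its end, in the units of the state.
- r.get_state(): the state, without advancing time (a new reading comes with each control period).
- viewer.capture(name): name is "side" or "top" or "wrist"; returns a dict with "image" (384x512x3 uint8, blue, green, red), "intrinsics" (3x3 intrinsics, pixels), "camera_from_world" (4x4, takes a point from world to camera coordinates). Camera axes: x right, y up, looking along -z (the intrinsics and any distortion apply to the point x, -y, -z); pixel columns grow to the right and rows downward; lengths in m; the calibration is good to about 2 mm. A picture is of the moment at which its call begins. There is no depth.
- r.close_job(): hands the job in; it is judged then, once.
Trained networks look in the newest picture that a camera, given by its name, has taken for a name from the list of things; names that differ only in an ending like _2 or _b are one class to them, and where a whole thing is asked for, a point or a joint stands for the part that bears it (a point fixed in the world has none). Each returns a list of dicts, best first, with "score" (0 to 1); they miss things now and then, are a little off and sometimes report something else, mostly with a low value. They report only what shows in the picture. A call takes as long as a camera call. They do not tell look-alikes from the thing itself.
- recognise(label, camera): "box" ([left, top, right, bottom] in pixels, round what is visible of it).
- outline_of(label, camera): "mask" (384x512 bool, what is visible of it) and "box" ([left, top, right, bottom] in pixels, round what is visible of it).
- pinpoint(label, camera): "location" ([row, column] in pixels: a listed point, or the origin of a listed thing).
The state is a dict: "time_s": time; "joints": joint angles; "qd": joint speeds; "joint_torque": joint torques, N m; "tcp_pos": TCP position; "eef_rot": TCP orientation; "contact_force": force on the tool from outside, world axes, zero at the start; "moment": the same for the moment, N m; "gripper_width": finger opening in m; "gripper_force": force on a finger pad.
Only numpy, scipy, OpenCV 4.12 (cv2) and the standard library are available. Lean on these libraries where they do the work, as an engineer would, in place of code of your own. Each camera call takes 0.05 s, during which the arm holds its last target. There are 200 camera calls.

## Task

The upright spindle in the bench stand has a milled flat near its top: grip the spindle above the collar, turn it until your fingers feel the flat and the flat squarely faces the hex-key guide tube, with the stop collar still down on its shoulder. Then, keeping the spindle there, grip the collar, raise it on the spindle and turn it so that its set screw is level with the middle of the flat and points straight at the guide tube. Finish still gripping the collar there, held up by your fingers alone and kept still for the set screw to be tightened, and leave everything else on the bench where it is.

Things in the scene. Friction and masses are not known exactly. Their poses are not given: they have to be found in the camera images.
- stand: Fixed stand (mm): base plate 150 x 120 x 14, white housing of radius 44 up to z 60, then a neck of radius 18 up to z 100; the neck's top is the shoulder the collar rests on. Origin: spindle axis at bench height, z up. +x points from the spindle to the guide.
- guide (a point): Near mouth of the hex-key guide tube, stand frame (82, 0, 131) mm. Tube of radius 8 along the stand's x from x 82 to 116, top at z 139, on a post 14 x 18 mm at x 88 to 102.
- shaft: Steel spindle, dia 24 mm, top at z 142. Turns about the stand's z either way, no end stop in reach, stiff (0.06 N m), stays where left. D-shaped from z 120 to 142 with one flat facing its +x: gripped flat to back it is 20 mm, and closing pads near the flat turn it to lie on them. Origin on its axis at bench height. Starts with the flat 0.6 rad to half a turn from the guide.
- flat (a point): Middle of the flat's face (17.9 wide, 22 high), shaft frame (8, 0, 131) mm, 8 mm from the axis
- collar: Loose blackened ring round the spindle, outer dia 50, bore 28 (2 mm play all round), 16 high, 0.10 to 0.21 kg, lying on the shoulder. Origin: centre of its underside (z 100 mm at the start; z 123 with the screw at mid flat). Set screw at its +x, starting within 1.2 rad of the guide's direction; its +y and -y sides are clear to grip.
- setscrew (a point): Outer end of the set screw, a steel socket head of dia 10 sticking 10 mm out of the rim: collar frame (35, 0, 8) mm
- spare_collar: bystander: larger blackened ring, outer dia 68, bore 42, 18 high, lying on the bench by the stand; origin centre of underside
- test_block: bystander: polished steel disc, dia 64, 14 high, on the bench by the stand; origin centre of underside
- anvil: bystander: blackened disc dia 60, 10 thick, with a 24 mm stub, 34 high in all; origin centre of underside
- hex_key: bystander: L-shaped bar 7 thick, legs 110 and 28, lying on the bench; origin at the middle of the long leg, which runs along its x
- oil_bottle: bystander: white bottle, dia 56, 150 high; origin centre of underside
- screwdriver: bystander: black-handled screwdriver 190 long lying on the bench
- test_block2: bystander: larger steel disc, dia 90, 18 high; origin centre of underside
- indenter_tray: bystander: grey divided tray 120 x 180 x 35; origin centre of underside
Mind the look-alikes: they are no part of the job. What is shaped like the collar but orange is not meant.

How it is judged (in metres and radians):
On the way, in this order (a step that is already met when the one before it is completed fails the run):
1. the fingers grip the spindle with its flat facing the guide tube, the collar still down on its shoulder (angle between the x axis of shaft and the x axis of stand, either way round below 0.15 rad and x of flat in the frame of stand above 0 m and contact force between the fingers and shaft above 2 N and z of collar in the frame of stand below 0.105 m), for 0.2 s.
2. the fingers grip the collar and raise it off its shoulder (contact force between the fingers and collar above 2 N and z of collar in the frame of stand above 0.108 m), for 0.2 s.
At the end, for the whole second after the job is handed in: Flat faces the guide within 0.15 rad; collar level within 0.12 rad, its screw pointing at the guide and along the flat within 0.15 rad and within 7 mm of the flat's mid height; fingers grip the collar with over 2 N, it is off its shoulder and at rest (angle between the x axis of each of shaft, collar and the x axis of stand, either way round below 0.15 rad and x of flat in the frame of stand above 0 m and angle between the x axis of collar and the x axis of shaft, either way round below 0.15 rad and x of setscrew in the frame of stand above 0.02 m and z of setscrew in the frame of stand between 0.124 and 0.138 m and angle between collar's own z axis and vertical below 0.12 rad and horizontal distance between collar and stand below 0.006 m and contact force between the fingers and collar above 2 N and contact force between collar and stand below 0.2 N and linear speed of collar below 0.02 m/s and angular speed of collar below 0.2 rad/s); the arm keeps its last pose, push and grip.
It fails at once if another thing on the bench is moved by more than 30 mm (distance of any of spare_collar, test_block, anvil, hex_key, oil_bottle, screwdriver, test_block2, indenter_tray from where it was at the start of the episode above 0.03 m).
It also fails if it takes over 64 s, if anything falls off the work surface, if the arm or the gripper's body presses on something with over 40 N, if the wrist force passes 120 N, or if a joint passes its speed limit or range.

## Working session

There is one attempt and no reset: what is moved stays moved. The work goes in short steps, Python scripts to look and compute and a tool call to move; the robot and the scene stay as the last step left them, time stands still between calls to the robot, and variables do not carry over. Pictures are saved under pics/ and viewed, at most 10 in all, crops included, and the job is handed in when it is done.

Besides the shell and the picture viewer there is one more tool, called after "Emit:" by a JSON object that holds its "api" and its "payload", one argument or row to a line. move_arm: Moves the arm, as the interface text tells. Its arguments: {"type":"object","properties":{"targets":{"type":"array","items":{"type":"array"}},"jaw":{"type":"number"},"squeeze":{"type":"number"}},"required":["targets"]}

```bash
ls; mkdir -p pics; cat > h.py <<'E'
import numpy as np, cv2
from plant import r, viewer, recognise, outline_of, pinpoint
def proj(c,p):
    p=np.atleast_2d(p); M=c["camera_from_world"]; q=p@M[:3,:3].T+M[:3,3]
    q=q*[1,-1,-1]; u=q@c["intrinsics"].T; return u[:,:2]/u[:,2:]
def ray(c,uv):
    M=c["camera_from_world"]; d=np.linalg.inv(c["intrinsics"])@[uv[0],uv[1],1]; d=d*[1,-1,-1]
    return -M[:3,:3].T@M[:3,3], M[:3,:3].T@d
def atz(c,uv,z):
    o,d=ray(c,uv); return o+d*(z-o[2])/d[2]
E
python3 - <<'E'
from h import *
for n in ["top","side","wrist"]:
    c=viewer.capture(n); cv2.imwrite(f"pics/{n}0.png",c["image"])
    print(n,c["intrinsics"].tolist(),[k for k in c])
    o,d=ray(c,(256,192)); print(o,d)
    for l in ["stand","guide","shaft","flat","collar","setscrew"]:
        P=pinpoint(l,n); print(l,[(np.round(p["location"],1).tolist(),round(p["score"],2)) for p in P[:3]])
print(r.get_state())
E
python3 -c "
import cv2,numpy as np
cv2.imwrite('pics/m0.png',np.vstack([np.hstack([cv2.imread(f'pics/{n}0.png') for n in ['top','side']])])[:, :])
im=np.hstack([cv2.imread(f'pics/{n}0.png') for n in ['top','wrist']]);cv2.imwrite('pics/m1.png',cv2.resize(im,(800,300)))"
```

```text
pics
top [[434.1043715358806, 0.0, 256.36246541238035], [0.0, 434.1043715358806, 191.05257078276375], [0.0, 0.0, 1.0]] ['image', 'intrinsics', 'camera_from_world']
[0.40233396 0.03284651 1.44297424] [ 0.10808144 -0.00597699 -0.99412682]
stand [([189.4, 251.3], 0.75)]
guide [([161.4, 234.8], 0.65)]
shaft [([186.4, 251.6], 0.58)]
flat [([182.4, 254.8], 0.46)]
collar [([142.9, 207.7], 0.55), ([178.0, 253.2], 0.47)]
setscrew [([152.0, 209.0], 0.69), ([170.4, 244.3], 0.62)]
side [[355.8962687546386, 0.0, 254.14527257554886], [0.0, 355.8962687546386, 192.05826036932922], [0.0, 0.0, 1.0]] ['image', 'intrinsics', 'camera_from_world']
[ 0.24515848 -0.76825269  1.14208525] [ 0.23865574  0.58063657 -0.77841621]
stand [([195.5, 255.4], 0.84)]
guide [([167.9, 269.5], 0.91)]
shaft []
flat [([180.2, 253.6], 0.45)]
collar [([184.2, 256.0], 0.6), ([166.0, 276.2], 0.45)]
setscrew [([168.6, 265.4], 0.57), ([177.0, 256.3], 0.52)]
wrist [[306.76514817208175, 0.0, 260.5155542421892], [0.0, 306.76514817208175, 197.77044152267342], [0.0, 0.0, 1.0]] ['image', 'intrinsics', 'camera_from_world']
[0.35517198 0.57825528 0.38554826] [-0.19950898  0.11534917 -0.97337621]
stand []
guide []
shaft []
flat []
collar []
setscrew []
{'time_s': 1.05, 'joints': array([ 8.06204884e+01,  2.05459089e+01,  6.80905006e-01,  1.23888464e-03,
       -7.01340388e+01, -1.65063241e+01]), 'qd': array([ 0.07774806, -0.09981943, -0.01022112, -0.01932395,  0.05389534,
       -0.05306246]), 'joint_torque': array([ 4.47646016e-04, -5.82396090e+01,  2.93319601e+01,  7.00234607e+00,
        1.27274668e-02, -6.60509087e-07]), 'tcp_pos': array([0.29471267, 0.60724613, 0.22656222]), 'eef_rot': array([-1.79998751e+02, -8.45160039e-04, -2.58854147e+01]), 'contact_force': array([-0.16162714,  0.29960498, -0.37829649]), 'moment': array([-0.01585439, -0.01396317, -0.01739186]), 'gripper_force': 0.0, 'gripper_width': 0.08761544349443728}
```

View pics/top0.png

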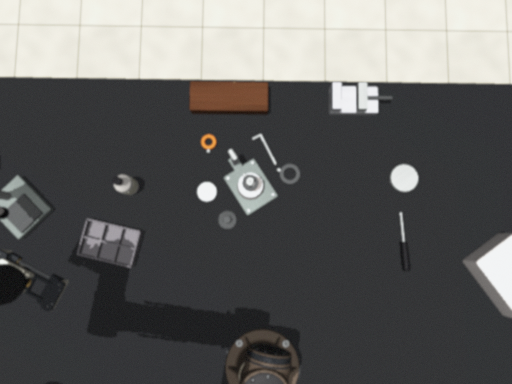

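View pics/wrist0.png

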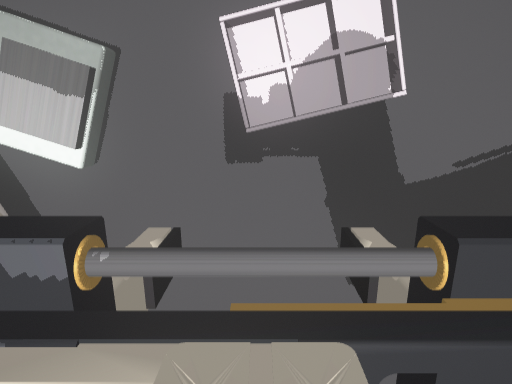

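The top view shows the stand at about (250,185), with the guide up-left at (234,157). The orange decoy is at (208,142). The wrist view shows only the tray. Next I'll locate the stand.

```bash
python3 - <<'E'
from h import *
c=viewer.capture("top"); s=viewer.capture("side")
from scipy.optimize import least_squares
m=outline_of("stand","top"); 
def tri(uv1,uv2):
    o1,d1=ray(c,uv1);o2,d2=ray(s,uv2)
    A=np.stack([d1,-d2],1); t=np.linalg.lstsq(A,o2-o1,rcond=None)[0]; return (o1+d1*t[0]+o2+d2*t[1])/2
print("stand",tri((251.3,189.4),(255.4,195.5)),atz(c,(251.3,189.4),0),atz(s,(255.4,195.5),0))
print("guide",tri((234.8,161.4),(269.5,167.9)),atz(c,(234.8,161.4),.131),atz(s,(269.5,167.9),.131))
print("collar",atz(c,(253.2,178),.1),atz(s,(256,184.2),.1))
print("flat",atz(c,(254.8,182.4),.131),atz(s,(253.6,180.2),.131))
print("screw",atz(c,(244.3,170.4),.108),atz(s,(256.3,177),.108))
a=c["image"][130:230,190:320]; b=s["image"][125:225,195:325]
cv2.imwrite("pics/z1.png",np.hstack([cv2.resize(a,(390,300),interpolation=2),cv2.resize(b,(390,300),interpolation=2)]))
E
```

```text
stand [0.56830906 0.03848658 0.04106787] [0.56776545 0.03999744 0.        ] [0.58592237 0.06766511 0.        ]
guide [0.64839524 0.08983714 0.11505557] [0.63842214 0.09099756 0.131     ] [0.64937887 0.07557658 0.131     ]
collar [0.59220739 0.0340341  0.1       ] [0.57953461 0.0444263  0.1       ]
flat [0.5743519  0.02896208 0.131     ] [0.56892044 0.04187192 0.131     ]
screw [0.6145784  0.06199994 0.108     ] [0.59214433 0.07126598 0.108     ]
```

View pics/z1.png

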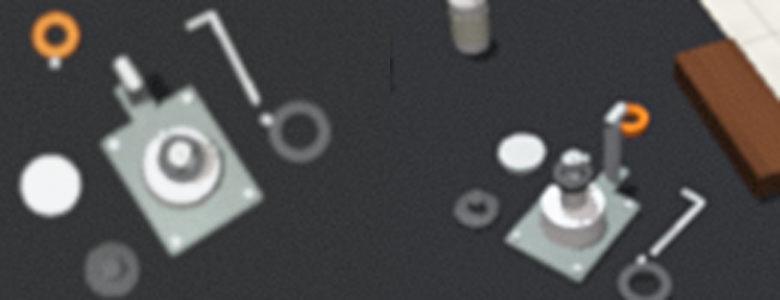

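```bash
cat >> h.py <<'E'
from scipy.spatial.transform import Rotation as Ro
def plan(tcp,yaw):
    st=r.get_state(); R=Ro.from_euler("xyz",st["eef_rot"],degrees=True)
    T=Ro.from_euler("xyz",[180,0,yaw],degrees=True)
    print("t",st["time_s"],"shift cm",np.round(R.inv().apply(np.array(tcp)-st["tcp_pos"])*100,2),"turn",np.round((R.inv()*T).as_rotvec(),4))
E
python3 -c "
from h import *
plan([.512,.071,.26],-25.9)"
```

```text
t 1.2 shift cm [42.96 38.76 -3.34] turn [0.     0.     0.0002]
```

Emit:
{"api": "move_arm", "payload": {
  "targets": [
    [[8, 7.2, -3], [0, 0, 0]],
    [[12.6, 11.4, -3], [0, 0, 0]],
    [[17.2, 15.5, -3], [0, 0, 0]],
    [[21.8, 19.7, -3], [0, 0, 0]],
    [[26, 23.5, -3], [0, 0, 0]]
  ],
  "jaw": 6
}}

```text
time_s: 1.82
tcp_pos: [0.4112, 0.3184, 0.2566]
eef_rot: [-179.9, -0.0, -25.9]
contact_force: [1.4, -0.3, 0.3]
gripper_width: 0.0598
gripper_force: 0.0
```

Emit:
{"api": "move_arm", "payload": {
  "targets": [
    [[19.9, 17.8, -0.4], [0, 0, 0]],
    [[19.9, 17.8, -0.4], [0, 0, 0]],
    [[19.9, 17.8, -0.4], [0, 0, 0]],
    [[19.9, 17.8, -0.4], [0, 0, 0]],
    [[19.9, 17.8, -0.4], [0, 0, 0]]
  ]
}}

```text
time_s: 2.45
tcp_pos: [0.5127, 0.0702, 0.2604]
eef_rot: [-180.0, -0.0, -26.1]
contact_force: [0.4, -0.2, 0.5]
gripper_width: 0.0599
gripper_force: 0.0
```

```bash
python3 - <<'E'
from h import *
print(r.get_state()["tcp_pos"])
c=viewer.capture("wrist"); cv2.imwrite("pics/w1.png",c["image"])
import pickle; pickle.dump({k:np.array(v) for k,v in c.items()},open("w1.pkl","wb"))
for l,z in [("stand",0),("guide",.131),("shaft",0),("flat",.131),("collar",.1),("setscrew",.108)]:
    for p in pinpoint(l,"wrist")[:2]:
        q=p["location"]; print(l,np.round(q,1),round(p["score"],2),atz(c,(q[1],q[0]),z).round(4))
E
```

```text
[0.51273232 0.07022185 0.2603552 ]
stand [116.1 254.2] 0.8 [0.5808 0.0475 0.    ]
guide [ 65.7 171.9] 0.97 [0.6482 0.0912 0.131 ]
shaft [116.  254.6] 0.56 [0.5807 0.0469 0.    ]
flat [115.4 260.8] 0.86 [0.5763 0.0398 0.131 ]
flat [116.8 253.2] 0.53 [0.5782 0.0465 0.131 ]
collar [118.9 254.7] 0.98 [0.5763 0.0467 0.1   ]
collar [ 57.5 101.5] 0.81 [0.6924 0.1538 0.1   ]
setscrew [102.5 222.5] 0.79 [0.6038 0.0678 0.108 ]
setscrew [ 82.9 111.8] 0.57 [0.6662 0.1546 0.108 ]
```

View pics/w1.png

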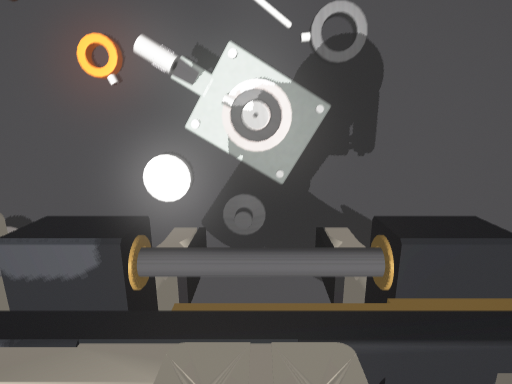

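The wrist view shows the spindle at (256,116), the guide mouth at (172,66) and the set screw at (222,102). The orange decoy is at (100,55). I'll zoom in on the spindle top to find the flat.

```bash
python3 - <<'E'
from h import *
import pickle; c=pickle.load(open("w1.pkl","rb"))
cv2.imwrite("pics/z2.png",cv2.resize(c["image"][85:145,216:296],(800,600),interpolation=cv2.INTER_CUBIC))
A=np.array([.579,.047]); 
for y in range(-180,180,30): 
    t=np.radians(y); print(y,((proj(c,[*(A+.012*np.array([np.cos(t),np.sin(t)])),.142])[0]-[216,85])*10).round())
print("ctr",(proj(c,[*A,.142])[0]-[216,85])*10)
E
```

```text
-180 [421. 438.]
-150 [474. 390.]
-120 [497. 321.]
-90 [484. 248.]
-60 [437. 192.]
-30 [369. 168.]
0 [298. 182.]
30 [245. 231.]
60 [223. 301.]
90 [238. 373.]
120 [285. 428.]
150 [352. 451.]
ctr [360.30088931 311.22354661]
```

View pics/z2.png

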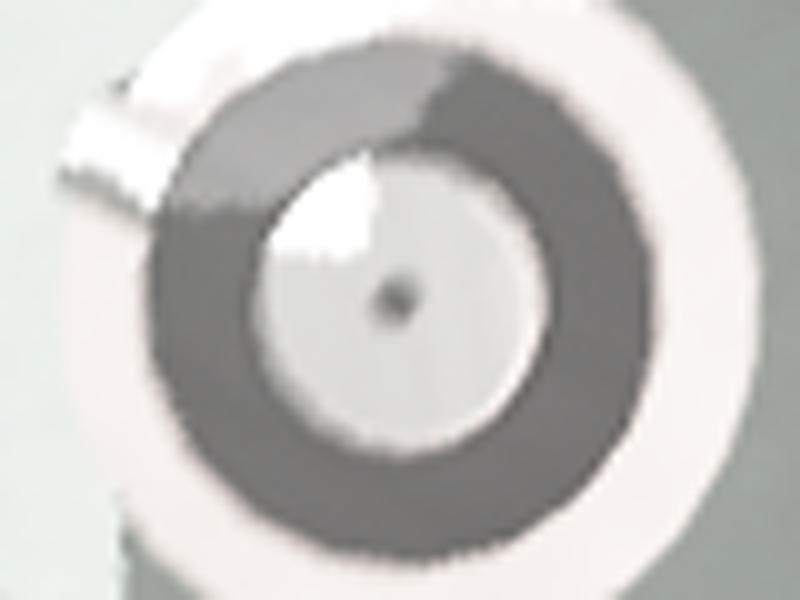

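Emit:
{"api": "move_arm", "payload": {
  "targets": [
    [[0.0, 3, 5], [0, 0, 0]],
    [[0.0, 6, 9.5], [0, 0, 0]],
    [[0, 6, 9.5], [0, 0, 0]]
  ]
}}

```text
time_s: 3.18
tcp_pos: [0.4824, 0.0182, 0.1621]
eef_rot: [179.7, 0.3, -25.9]
contact_force: [0.4, -0.3, 0.3]
gripper_width: 0.06
gripper_force: 0.0
```

```bash
python3 - <<'E'
from h import *
import pickle; o=pickle.load(open("w1.pkl","rb"))
print("axis", atz(o,(216+39.7,85+30.2),.142))
c=viewer.capture("wrist"); pickle.dump({k:np.array(v) for k,v in c.items()},open("w2.pkl","wb"))
u,v=proj(c,[.576,.045,.125])[0].astype(int); print(u,v, r.get_state()["tcp_pos"])
for l,z in [("guide",.131),("flat",.131),("collar",.1),("setscrew",.108)]:
    for p in pinpoint(l,"wrist")[:2]:
        q=p["location"]; print(l,np.round(q,1),round(p["score"],2),atz(c,(q[1],q[0]),z).round(4))
g=c["image"]; x0,y0=max(u-45,0),max(v-40,0)
a=cv2.resize(g[y0:y0+80,x0:x0+90],None,fx=5,fy=5,interpolation=2)
b=cv2.resize(o["image"][97:133,238:274],(400,400),interpolation=2).astype(float); b=np.clip((b-170)*3.2,0,255).astype(np.uint8)
b=np.pad(b,((0,max(0,a.shape[0]-400)),(0,0),(0,0)))
cv2.imwrite("pics/z3.png",np.hstack([a,b[:a.shape[0],:350]])); print(x0,y0,a.shape)
E
```

```text
axis [0.57828853 0.04377512 0.142     ]
155 109 [0.48483098 0.01919047 0.16427622]
guide [27.5 15.6] 0.71 [0.647  0.0906 0.131 ]
flat [104.8 162.5] 0.63 [0.5756 0.038  0.131 ]
collar [109.4 166.5] 0.72 [0.577 0.045 0.1  ]
setscrew [ 85.8 114. ] 0.77 [0.6036 0.0664 0.108 ]
110 69 (400, 450, 3)
```

View pics/z3.png

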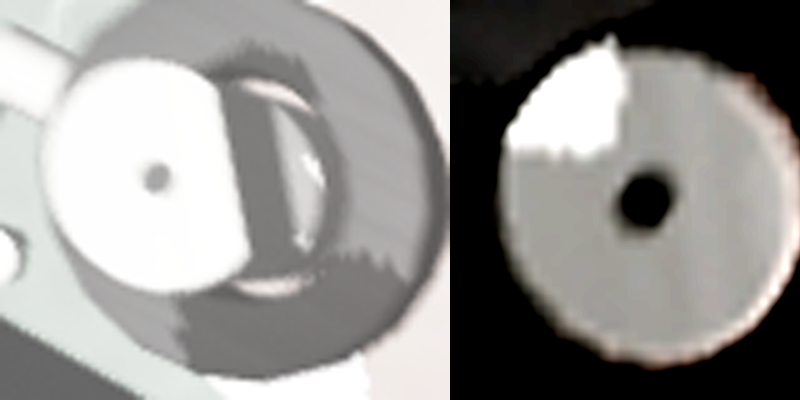

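The close view shows the flat as the dark band. Its top edge runs from crop (222,90) to (250,250), and the centre hole is at (157,177).

```bash
python3 - <<'E'
from h import *
import pickle; c=pickle.load(open("w2.pkl","rb"))
f=lambda x,y: atz(c,(110+x/5,69+y/5),.142)[:2]
a,b,h=f(222,90),f(250,250),f(157,177)
e=b-a; n=np.array([-e[1],e[0]])/np.linalg.norm(e); d=(a-h)@n; n*=np.sign(d)
print(h,np.linalg.norm(e),abs(d),np.degrees(np.arctan2(n[1],n[0])))
A=(h+[.5783,.0438])/2
G=np.array([.6475,.0908]);S=np.array([.6037,.0670])
for q in(G,S): q=q-A; print(np.hypot(*q),np.degrees(np.arctan2(q[1],q[0])))
E
```

```text
[0.57908587 0.04568572] 0.017119917220694943 0.008890969440184712 -110.29883364737798
0.08279898836183845 33.797022245389606
0.033477359670209 41.670167363367234
```

```bash
python3 - <<'E'
from h import *
import pickle; o=pickle.load(open("w1.pkl","rb"))
C=[atz(o,p,.014)[:2] for p in [(232,41),(330,106),(283,184),(186,127)]]
for i,j in [(1,0),(2,3),(2,1),(3,0)]:
    e=C[j]-C[i]; print(np.linalg.norm(e),np.degrees(np.arctan2(e[1],e[0])))
print(np.mean(C,0)); plan([.5785,.0448,.19],-25.9)
E
```

```text
0.14364244980551583 32.36412306032981
0.1468501256853412 33.26830209915693
0.11615007558288132 -55.84322145107638
0.11841139315306252 -57.42099446399451
[0.57785725 0.04296479]
t 3.425 shift cm [ 7.17 -6.18 -2.33] turn [-0.0018 -0.0018  0.0016]
```

Emit:
{"api": "move_arm", "payload": {
  "targets": [
    [[1, 1.6, -2.7], [0, 0, 0.18]],
    [[5, 1.6, -2.7], [0, 0, 0.36]],
    [[7.3, 1.6, -2.7], [0, 0, 0.54]],
    [[7.3, 1.6, -2.7], [0, 0, 0.72]],
    [[7.3, 1.6, -2.7], [0, 0, 0.9]]
  ]
}}

```text
time_s: 4.05
tcp_pos: [0.5456, -0.0266, 0.1929]
eef_rot: [-179.9, 0.0, -77.8]
contact_force: [-0.1, -0.1, -0.1]
gripper_width: 0.0599
gripper_force: 0.0
```

Emit:
{"api": "move_arm", "payload": {
  "targets": [
    [[-5, -3, 0], [0, 0, 0.18]],
    [[-6.2, -4.7, 0], [0, 0, 0.36]],
    [[-6.2, -4.7, 0], [0, 0, 0.54]],
    [[-6.2, -4.7, 0], [0, 0, 0.72]],
    [[-6.2, -4.7, 0], [0, 0, 0.9]]
  ]
}}

```text
time_s: 4.68
tcp_pos: [0.5778, 0.0447, 0.1931]
eef_rot: [-180.0, 0.1, -129.3]
contact_force: [0.1, 0.4, -0.3]
gripper_width: 0.0599
gripper_force: 0.0
```

Emit:
{"api": "move_arm", "payload": {
  "targets": [
    [[0, 0, 0], [0, 0, 0.18]],
    [[0, 0, 0], [0, 0, 0.36]],
    [[0, 0, 0], [0, 0, 0.54]],
    [[0, 0, 0], [0, 0, 0.72]],
    [[0, 0, 0], [0, 0, 0.9]]
  ]
}}

```text
time_s: 5.3
tcp_pos: [0.5778, 0.0445, 0.1932]
eef_rot: [180.0, 0.1, 179.1]
contact_force: [-0.0, -0.4, -0.4]
gripper_width: 0.0599
gripper_force: 0.0
```

```bash
python3 - <<'E'
from h import *
s=r.get_state();print(s["tcp_pos"],s["eef_rot"],s["joints"])
plan([.578,.044,.16],-200.3)
E
```

```text
[0.57777999 0.0445499  0.19319549] [1.79961169e+02 1.00315694e-01 1.79122462e+02] [ 2.37417088e+01  1.29471373e+01 -1.45284695e+01  7.32105847e-03
 -6.24170203e+01 -1.14622597e+02]
t 5.3 shift cm [-0.02 -0.06  3.32] turn [0.001  0.0016 0.339 ]
```

Emit:
{"api": "move_arm", "payload": {
  "targets": [
    [[0, 0, 0], [0, 0, 0.17]],
    [[0, 0, 0], [0, 0, 0.34]],
    [[0, 0, 4], [0, 0, 0.34]],
    [[0, 0, 7.3], [0, 0, 0.34]],
    [[0, 0, 7.3], [0, 0, 0.34]]
  ]
}}

```text
time_s: 5.92
tcp_pos: [0.5761, 0.0438, 0.1177]
eef_rot: [-179.9, -0.2, 160.0]
contact_force: [0.6, -0.2, 1.1]
gripper_width: 0.0599
gripper_force: 0.0
```

Emit:
{"api": "move_arm", "payload": {
  "targets": [
    [[0, 0, 0], [0, 0, 0]],
    [[0, 0, 0], [0, 0, 0]],
    [[0, 0, 0], [0, 0, 0]],
    [[0, 0, 0], [0, 0, 0]],
    [[0, 0, 0], [0, 0, 0]]
  ],
  "jaw": 1,
  "squeeze": 20
}}

```text
time_s: 6.55
tcp_pos: [0.5783, 0.0459, 0.12]
eef_rot: [179.8, 0.1, 160.0]
contact_force: [0.8, 11.2, 2.0]
gripper_width: 0.0202
gripper_force: 21.9
```

Emit:
{"api": "move_arm", "payload": {
  "targets": [
    [[0, 0.12, 0], [0, 0, 0]],
    [[0, 0.12, 0], [0, 0, 0]],
    [[0, 0.12, 0], [0, 0, 0]]
  ]
}}

```text
time_s: 6.92
tcp_pos: [0.5784, 0.0462, 0.12]
eef_rot: [179.9, 0.1, 160.0]
contact_force: [0.4, 6.9, 3.9]
gripper_width: 0.02
gripper_force: 23.7
```

Emit:
{"api": "move_arm", "payload": {
  "targets": [
    [[0, 0, 0], [0, 0, -0.12]],
    [[0, 0, 0], [0, 0, -0.24]],
    [[0, 0, 0], [0, 0, -0.36]],
    [[0, 0, 0], [0, 0, -0.48]],
    [[0, 0, 0], [0, 0, -0.6]]
  ]
}}

```text
time_s: 7.55
tcp_pos: [0.5774, 0.0464, 0.12]
eef_rot: [179.9, 0.1, -165.4]
contact_force: [-5.2, 9.6, 7.2]
gripper_width: 0.0196
gripper_force: 23.6
```

Width 20 mm means the fingers are on the flat. The grip centre is 2 mm behind the spindle axis, so I'll turn about the axis itself.

Emit:
{"api": "move_arm", "payload": {
  "targets": [
    [[0.03, 0.08, 0], [0, 0, -0.13]],
    [[0.05, 0.08, 0], [0, 0, -0.25]],
    [[0.07, 0.07, 0], [0, 0, -0.38]],
    [[0.1, 0.06, 0], [0, 0, -0.5]],
    [[0.12, 0.05, 0], [0, 0, -0.63]]
  ]
}}

```text
time_s: 8.18
tcp_pos: [0.5763, 0.0459, 0.12]
eef_rot: [-180.0, 0.1, -129.3]
contact_force: [-3.6, 5.0, 6.4]
gripper_width: 0.0196
gripper_force: 23.2
```

Emit:
{"api": "move_arm", "payload": {
  "targets": [
    [[0.03, 0, 0], [0, 0, -0.13]],
    [[0.05, -0.01, 0], [0, 0, -0.25]],
    [[0.07, -0.01, 0], [0, 0, -0.38]],
    [[0.1, -0.02, 0], [0, 0, -0.5]],
    [[0.12, -0.04, 0], [0, 0, -0.63]]
  ]
}}

```text
time_s: 8.8
tcp_pos: [0.5758, 0.0449, 0.1199]
eef_rot: [-179.9, 0.1, -93.2]
contact_force: [-5.0, 6.2, 5.0]
gripper_width: 0.0199
gripper_force: 23.2
```

Emit:
{"api": "move_arm", "payload": {
  "targets": [
    [[0.03, 0, 0], [0, 0, -0.13]],
    [[0.05, -0.01, 0], [0, 0, -0.25]],
    [[0.07, -0.01, 0], [0, 0, -0.38]],
    [[0.1, -0.02, 0], [0, 0, -0.5]],
    [[0.12, -0.04, 0], [0, 0, -0.635]]
  ]
}}

```text
time_s: 9.43
tcp_pos: [0.5759, 0.0437, 0.1199]
eef_rot: [-179.9, 0.1, -56.9]
contact_force: [-5.4, 5.8, 7.1]
gripper_width: 0.0195
gripper_force: 23.1
```

Emit:
{"api": "move_arm", "payload": {
  "targets": [
    [[0, 0, 0], [0, 0, 0]],
    [[0, 0, 0], [0, 0, 0]],
    [[0, 0, 0], [0, 0, 0]],
    [[0, 0, 0], [0, 0, 0]]
  ]
}}

```text
time_s: 9.93
tcp_pos: [0.5759, 0.0437, 0.1199]
eef_rot: [-179.9, 0.1, -57.1]
contact_force: [-5.1, 5.8, 6.0]
gripper_width: 0.0195
gripper_force: 23.4
```

```bash
python3 - <<'E'
from h import *
s=r.get_state();print(s["tcp_pos"],s["eef_rot"],s["gripper_width"],s["contact_force"],s["moment"],s["joints"])
for n in ["side","wrist"]:
    c=viewer.capture(n)
    for l,z in [("collar",.1),("setscrew",.108),("guide",.131)]:
        for p in pinpoint(l,n)[:2]:
            q=p["location"]; print(n,l,np.round(q,1),round(p["score"],2),atz(c,(q[1],q[0]),z).round(4))
E
```

```text
[0.57592233 0.04373253 0.11992195] [-1.79907795e+02  5.90475351e-02 -5.70978701e+01] 0.019520028326724174 [-5.1329377   5.76187982  5.97337021] [2.47716134 1.45199077 0.11846899] [ 23.68646877  16.68861712 -19.97967662  -0.09117196 -53.25018256
   9.27011182]
side collar [183.4 256.6] 0.56 [0.5832 0.0472 0.1   ]
side collar [163.4 273.8] 0.47 [0.6877 0.1171 0.1   ]
side setscrew [178.2 259.1] 0.62 [0.5997 0.0614 0.108 ]
side setscrew [168.4 266.7] 0.6 [0.6473 0.0967 0.108 ]
side guide [168.3 269. ] 0.62 [0.6467 0.0744 0.131 ]
wrist collar [230.5 258.8] 0.82 [0.5775 0.0449 0.1   ]
wrist collar [231.8  49.1] 0.76 [0.6864 0.1166 0.1   ]
```

Emit:
{"api": "move_arm", "payload": {
  "targets": [
    [[0, 0, 0], [0, 0, 0]],
    [[0, 0, 0], [0, 0, 0]],
    [[0, 0, 0], [0, 0, 0]],
    [[0, 0, -4], [0, 0, 0]],
    [[0, 0, -8], [0, 0, 0]]
  ],
  "jaw": 7
}}

```text
time_s: 10.95
tcp_pos: [0.5759, 0.0425, 0.1997]
eef_rot: [179.9, 0.0, -57.1]
contact_force: [0.6, 0.4, 0.5]
gripper_width: 0.0645
gripper_force: 0.0
```

Emit:
{"api": "move_arm", "payload": {
  "targets": [
    [[0, 0, -5], [0, 0, 0.18]],
    [[0, 0, -5], [0, 0, 0.36]],
    [[0, 0, -5], [0, 0, 0.54]],
    [[0, 0, -5], [0, 0, 0.72]],
    [[0, 0, -5], [0, 0, 0.9]]
  ]
}}

```text
time_s: 11.58
tcp_pos: [0.5762, 0.0426, 0.2491]
eef_rot: [-180.0, 0.0, -109.0]
contact_force: [-0.5, -0.3, -1.1]
gripper_width: 0.0701
gripper_force: 0.0
```

Emit:
{"api": "move_arm", "payload": {
  "targets": [
    [[0, 0, 0], [0, 0, 0.18]],
    [[0, 0, 0], [0, 0, 0.36]],
    [[0, 0, 0], [0, 0, 0.52]],
    [[0, 0, 0], [0, 0, 0.52]],
    [[0, 0, 0], [0, 0, 0.52]]
  ]
}}

```text
time_s: 12.2
tcp_pos: [0.5761, 0.0426, 0.2491]
eef_rot: [-180.0, 0.0, -138.3]
contact_force: [0.5, 0.2, 0.8]
gripper_width: 0.07
gripper_force: 0.0
```

```bash
python3 - <<'E'
from h import *
s=r.get_state();print(s["tcp_pos"],s["eef_rot"],s["gripper_width"],s["joints"][5])
c=viewer.capture("wrist")
for l,z in [("guide",.131),("flat",.131),("collar",.1),("setscrew",.108)]:
    for p in pinpoint(l,"wrist")[:2]:
        q=p["location"]; print(l,np.round(q,1),round(p["score"],2),atz(c,(q[1],q[0]),z).round(4))
u,v=proj(c,[.578,.0445,.125])[0].astype(int)
x0,y0=max(u-70,0),max(v-50,0); print(x0,y0)
cv2.imwrite("pics/z4.png",cv2.resize(c["image"][y0:y0+100,x0:x0+133],(798,600),interpolation=2))
E
```

```text
[0.57606486 0.04257017 0.24907397] [-1.79999119e+02  1.33391564e-03 -1.38272496e+02] 0.0699536367048652 -71.8921596760193
guide [278.3 246.8] 0.96 [0.6517 0.0913 0.131 ]
guide [203.8 256.7] 0.67 [0.5872 0.0474 0.131 ]
collar [187.3 261.7] 0.74 [0.5773 0.045  0.1   ]
collar [308.6 266.3] 0.74 [0.6798 0.1436 0.1   ]
setscrew [292.8 280.2] 0.78 [0.6509 0.138  0.108 ]
setscrew [203.7 259.9] 0.25 [0.5899 0.0538 0.108 ]
190 143
```

View pics/z4.png

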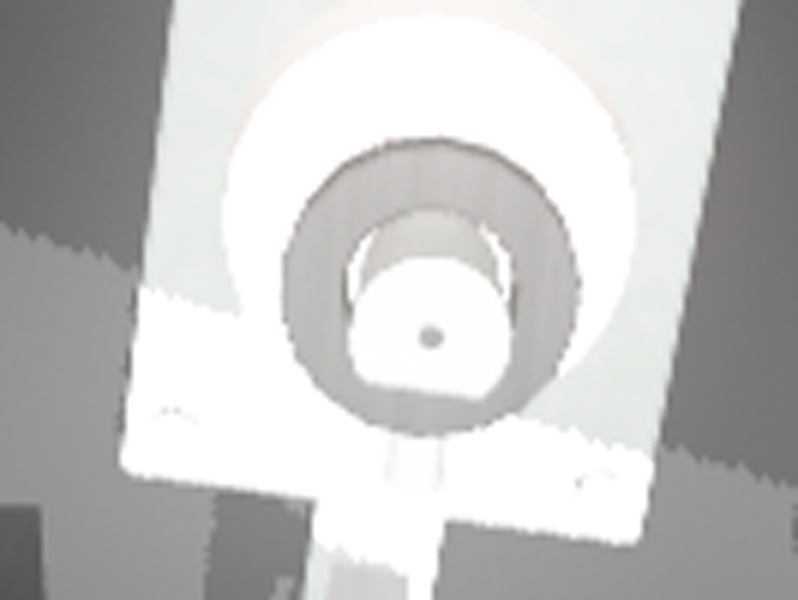

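The flat's chord, from (365,380) to (485,398), is parallel to the plate's guide-side edge, so the spindle is aligned. The set screw shows faintly at (415,440–490), pointing straight down the image as expected.

```bash
python3 - <<'E'
from h import *
c=viewer.capture("wrist")
A=atz(c,(261.8,199.2),.142); K=atz(c,(190+431/6,143+288/6),.116); print(A,K)
S=atz(c,(190+415/6,143+488/6),.108)
for X in(A,K): e=(S-X)[:2]; print(S,np.hypot(*e),np.degrees(np.arctan2(e[1],e[0])))
C1=atz(c,(190+122/6,143+470/6),.014);C2=atz(c,(190+635/6,143+542/6),.014);e=(C1-C2)[:2];print(np.hypot(*e),np.degrees(np.arctan2(e[1],e[0]))-90)
F1=atz(c,(190+365/6,143+382/6),.142);F2=atz(c,(190+485/6,143+398/6),.142);e=(F1-F2)[:2];print(np.hypot(*e),np.degrees(np.arctan2(e[1],e[0]))-90)
plan([.578,.0447,.15],-138.3)
E
```

```text
[0.57850627 0.04597835 0.142     ] [0.57733004 0.04513282 0.116     ]
[0.60697608 0.06786993 0.108     ] 0.035913386658937084 37.55812854132475
[0.60697608 0.06786993 0.108     ] 0.03736126627112092 37.4865077076066
0.117532454197406 -146.87466110730145
0.01825000990671392 -146.317364963436
t 12.5 shift cm [-0.29  0.03  9.91] turn [-0.      0.     -0.0022]
```

Emit:
{"api": "move_arm", "payload": {
  "targets": [
    [[-0.3, 0, 5], [0, 0, 0.04]],
    [[-0.3, 0, 9], [0, 0, 0.04]],
    [[-0.3, 0, 12], [0, 0, 0.04]],
    [[-0.3, 0, 14.5], [0, 0, 0.04]],
    [[-0.3, 0, 16], [0, 0, 0.04]]
  ]
}}

```text
time_s: 13.12
tcp_pos: [0.5778, 0.0443, 0.0879]
eef_rot: [180.0, -0.1, -140.7]
contact_force: [-0.2, 1.1, 0.2]
gripper_width: 0.0702
gripper_force: 0.0
```

Emit:
{"api": "move_arm", "payload": {
  "targets": [
    [[0, 0, 0], [0, 0, 0]],
    [[0, 0, 0], [0, 0, 0]],
    [[0, 0, 0], [0, 0, 0]],
    [[0, 0, 0], [0, 0, 0]],
    [[0, 0, 0], [0, 0, 0]]
  ],
  "jaw": 4,
  "squeeze": 20
}}

```text
time_s: 13.75
tcp_pos: [0.579, 0.0448, 0.0902]
eef_rot: [-180.0, 0.1, -140.7]
contact_force: [-1.4, 0.1, 6.7]
gripper_width: 0.0498
gripper_force: 20.0
```

Emit:
{"api": "move_arm", "payload": {
  "targets": [
    [[0, 0, -0.5], [0, 0, 0]],
    [[0, 0, -1.0], [0, 0, 0]],
    [[0, 0, -1.5], [0, 0, 0.03]],
    [[0, 0, -2.0], [0, 0, 0.07]],
    [[0, 0, -2.3], [0, 0, 0.107]]
  ]
}}

```text
time_s: 14.38
tcp_pos: [0.5783, 0.0446, 0.1125]
eef_rot: [-180.0, 0.0, -147.0]
contact_force: [0.8, 0.3, -0.5]
gripper_width: 0.0502
gripper_force: 20.0
```

Emit:
{"api": "move_arm", "payload": {
  "targets": [
    [[0, 0, 0], [0, 0, 0]],
    [[0, 0, 0], [0, 0, 0]],
    [[0, 0, 0], [0, 0, 0]]
  ]
}}

```text
time_s: 14.75
tcp_pos: [0.5781, 0.0445, 0.1119]
eef_rot: [180.0, -0.0, -146.9]
contact_force: [0.2, -0.5, -0.5]
gripper_width: 0.0497
gripper_force: 20.0
```

```bash
python3 - <<'E'
from h import *
s=r.get_state();print(s["tcp_pos"],s["eef_rot"],s["gripper_width"],s["gripper_force"],s["contact_force"])
c=viewer.capture("wrist"); pinpoint("setscrew","wrist")
for n in ["wrist","side"]:
    if n=="side": c2=viewer.capture(n)
    cc=c if n=="wrist" else c2
    for l,z in [("flat",.131),("collar",.123),("setscrew",.131)]:
        for p in pinpoint(l,n)[:2]:
            q=p["location"]; print(n,l,np.round(q,1),round(p["score"],2),atz(cc,(q[1],q[0]),z).round(4))
u,v=proj(c,[.583,.048,.13])[0].astype(int); x0,y0=u-50,v-40; print(x0,y0,proj(c,[[.578,.045,.142],[.607,.0645,.131]]))
u,v=proj(c2,[.59,.05,.12])[0].astype(int)
a=cv2.resize(c["image"][y0:y0+80,x0:x0+80],(400,400),interpolation=2);b=cv2.resize(c2["image"][v-25:v+25,u-25:u+25],(400,400),interpolation=2)
cv2.imwrite("pics/z5.png",np.hstack([a,b]))
E
```

```text
[0.57810697 0.04447865 0.11193439] [ 1.79995380e+02 -2.09351838e-02 -1.46885418e+02] 0.049726885114541625 19.999796678312123 [ 0.19440745 -0.54520228 -0.52409037]
wrist flat [274.2 261.4] 0.68 [0.5863 0.0502 0.131 ]
wrist collar [251.6 257.6] 0.56 [0.5801 0.0438 0.123 ]
wrist setscrew [318.4 260.7] 0.57 [0.6079 0.0638 0.131 ]
side flat [179.8 253.3] 0.36 [0.5686 0.0441 0.131 ]
side collar [177.6 255.4] 0.65 [0.5828 0.0576 0.123 ]
side collar [166.2 275.6] 0.58 [0.6781 0.0811 0.123 ]
side setscrew [175.7 259.5] 0.57 [0.5981 0.0539 0.131 ]
side setscrew [168.2 267.3] 0.53 [0.6409 0.0775 0.131 ]
211 226 [[261.99750791 266.69870969]
 [262.71693291 317.7227507 ]]
```

View pics/z5.png

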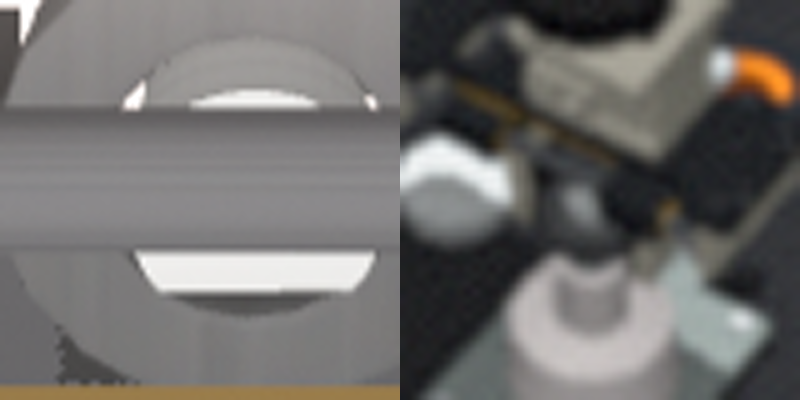

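The view shows the collar clear of the shoulder and the flat's chord square to the tool. The set screw measures 32.8° against 33.2° for the guide. It was lifted about 22 mm, within tolerance.

```bash
python3 -c "
from h import *
print(r.close_job())"
```

```text
the job is handed in; nothing more can be done
None
```

The job is handed in: the spindle's flat faces the guide to within about 1°, and the collar is held up about 22 mm by the fingers with its screw within about 1° of the guide; the script returned no verdict.

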